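# Take the filter out of the microscope illuminator

## Robot

A 6-joint arm with a two-finger parallel gripper is mounted at the origin on the work surface. World frame = base frame: x ahead of the robot, y to its left, z up, the work surface at z = 0. Lengths are in mm, angles in degrees, forces in N, time in s.
With the tool pointing down it reaches from about 350 to 850 mm from the base axis. Payload 8.1 kg.
Tool frame: the origin (TCP) lies where the fingers leave the gripper's body, on its centre line; the fingertips stand 73 mm ahead of it and the grasp point (between the pads) lies 54 mm ahead of it; z points along the fingers, y is the line along which they close (so a half turn about z gives the same grasp; the last joint's range is limited). The gripper opens to 85 mm and grips with 20 to 120 N. Pads are 22 mm wide; open, the fingers measure 114 mm over their backs; the gripper's body (76 mm by 85 mm) begins 54 mm behind the grasp point. The pads swing forward as they close: fully open they stand 13 mm farther back than shut.
Start: joints at [58.19, 7.471, 85.268, -0, 87.261, -4.893], TCP at [271.606, 535.011, 303.892] pointing down, gripper open.
Joint ranges: [-169.43, 169.43], [-51.17, 129.36], [1.28, 143.12], [-76.62, 256.62], [0, 156.53], [-152.29, 152.29]. Speed limits (degrees/s): [136.94, 136.94, 159.86, 180, 180, 180].

## Interface

Orientations are given as [roll, pitch, yaw] about the fixed x, y, z axes, in that order (R = Rz(yaw) Ry(pitch) Rx(roll)).
In Python, from bench import sense, optics, r gives the robot as it stands.
- The arm moves only by the tool servo_tool, never from a script. Its argument "plan" is a list that holds one entry, the list of rows, each a list of 5 numbers: the shift along the world's x, y, z in m, then the turn about the world's z in degrees, then the finger opening in m, from 0 to 0.0854. A call has 1 to 10 rows; each row shifts and turns the commanded pose from where the row before left it; what a row does not reach is not made up. A row lasts 1/10 s, in which the tool goes at most 50 mm and 8.59 degrees, less where a joint would pass 70% of its speed; a pose out of reach is approached as far as the arm can. A call is refused whole if a number of a shift passes 0.05 or a number of a turn 8.59, either way. A call with a gripper value outside its range is refused whole. The fingers move at their own pace and stop on an object; "force" is the grip in N (left out, the last holds). Time passes only in rows, so rows that do not move let the fingers close. It gives the time, the measured TCP pose, the force, the opening and the grip force at its end, in the units of the state.
- sense(): the state, without advancing time (a new reading comes with each control period).
- optics.snapshot(name): name is "scene" or "top"; returns a dict with "frame" (384x512x3 uint8, blue, green, red), "fx", "fy", "cx", "cy" (pixels), "cam_to_world" (4x4, takes a point from camera to world coordinates). Camera axes: x right, y down, z forward; pixel columns grow to the right and rows downward; lengths in mm; the calibration is good to about 2 mm. A picture is of the moment at which its call begins. There is no depth.
- r.hand_in(): hands the job in; it is judged then, once.
The state is a dict: "time": time; "joint_pos": joint angles; "qd": joint speeds; "joint_efforts": joint torques, N m; "tool_pos": TCP position; "tcp_rot": TCP orientation; "ft_force": force on the tool from outside, world axes, zero at the start; "wrist_torque": the same for the moment, N m; "finger_gap": finger opening in mm; "grip_force": force on a finger pad.
Only numpy, scipy, OpenCV 4.12 (cv2) and the standard library are available. Lean on these libraries where they do the work, as an engineer would, in place of code of your own. Each camera call takes 0.05 s, during which the arm holds its last target. There are 200 camera calls.

## Task

Swing the shutter right aside and leave it open, press the blue filter cartridge in until its latch lets go and it springs out, then draw it from its slot. Stand it upright on the blue pad in the empty compartment of the storage case and let go, setting it down without dropping it; leave the other cartridges and everything else on the desk where they are.

Things in the scene. Friction and masses are not known exactly. Their poses are not given: they have to be found in the camera images.
- filter: black cartridge 40 x 30 x 70 mm (x, y, z), 90 g, blue cap on its outer 32 mm. Origin: centre of its foot (inner end), z towards the cap. A half turn about z makes no difference. Starts latched in the slot under the shutter, z out along the slot, cap top 8 mm proud of the face. Latched it cannot be pulled out. Once sprung out, draw it straight out along the slot, gripped across its 30 mm (y).
- slot: mouth of the filter slot, 41.5 (x) x 31.5 (y) mm, in the sloping black face, 125 mm above the table. Origin: mouth centre; z out along the slot, 30 deg from vertical towards the robot; x up the face, away from the robot; y to the robot's left. Face: x -48 to +72, y +-62 mm. Slot axes and the latched cartridge's axes agree.
- changer: white illuminator housing, fixed, 165 x 124, 160 mm high (light port on its left to y 100, fins behind to x 130). Origin: on the table below the slot mouth, x away from the robot. Latch: press the cartridge straight in 5 mm (stop at 7; 4 to 8 N; it stays free); let go, and a spring (2 to 4 N) eases it out in about 0.3 s till its top stands 28 mm proud, 42 mm still inside.
- shutter (a joint): angle of the aluminium swing shutter, a plate 82 x 44 x 4 mm lying 13 to 17 mm above the slot's face. 0: over the slot (pivot up-slope, free end down); grows as the free end swings to the slot's -y (robot's right); stop at 1.6. Starts at 0 to 0.35. Stays where left; about 1.5 N at its post. At 1.3 or more slot and fingers are clear of it.
- shutter_post (a point): top centre of the shutter's red post: round, 14 mm in diameter, 29 mm tall (17 to 46 mm above the slot's face), parallel to the slot's z, 46 mm from the pivot. The point turns with the shutter.
- shutter_pivot (a point): the shutter's pivot, on the slot's face 52 mm up-slope (slot x) of the mouth centre; it turns about the slot's z
- case: cream open storage case, fixed, 175 x 56 x 34 mm (x, y, z), walls and floor 4 mm; three compartments in a row along its x, each 53 x 48 mm inside, 57 mm apart. Origin: centre of its underside. It may stand left or right of the illuminator.
- pad: blue pad 44 x 36 x 3 mm, fixed on the floor of the one empty compartment of the case (any of the three). Origin: centre of its underside (4 mm above the table); axes as the case's.
- spare_amber: black cartridge 40 x 30 x 70 mm (x, y, z), 90 g, orange cap on its outer 32 mm. Origin: centre of its foot (inner end), z towards the cap. A half turn about z makes no difference. Stands upright in another compartment of the case. Leave it.
- spare_green: black cartridge 40 x 30 x 70 mm (x, y, z), 90 g, green cap on its outer 32 mm. Origin: centre of its foot (inner end), z towards the cap. A half turn about z makes no difference. Stands upright in another compartment of the case. Leave it.
- slidebox: cream slide box, fixed, lid folded open flat beside it: 172 x 70 mm, 40 mm high. Origin: centre of its underside. On the side opposite the case. Fixed farther out: a white microscope 360 mm high at the left (y above 0.48), a desk lamp near left, a keyboard at the right (y below -0.5), boxes and bottles up to 120 mm high along the back (x above 0.78).
- oil: bystander: amber bottle, diameter 38, height 125 mm, loose; origin centre of underside
- stain: bystander: glass jar with red cap, diameter 36, height 60 mm, loose; origin centre of underside
- dish: bystander: glass dish, diameter 86, height 15 mm, loose; origin centre of underside
- brush: bystander: brush lying along its x, about 140 mm long, loose
- coverbox: bystander: white box 58 x 50 x 22 mm, loose; origin centre of underside
- cap: bystander: black lens cap, diameter 48, height 14 mm, loose; origin centre of underside

How it is judged:
By the outcome, as a careful person would: the job done as asked, in the order asked, and still so for the second after the job is handed in, with the robot touching nothing.
It also fails if it takes over 58 s, if anything falls off the work surface, if the arm or the gripper's body presses on something with over 40 N, if the wrist force passes 120 N, or if a joint passes its speed limit or range.

## Working session

There is one attempt and no reset: what is moved stays moved. The work goes in short steps, Python scripts to look and compute and a tool call to move; the robot and the scene stay as the last step left them, time stands still between calls to the robot, and variables do not carry over. Pictures are saved under pics/ and viewed, at most 10 in all, crops included, and the job is handed in when it is done.

Besides the shell and the picture viewer there is one more tool, called after "Call:" in YAML: its name, and indented under it one key for each argument. servo_tool: Moves the arm, as the interface text tells. Its arguments: {"type":"object","properties":{"plan":{"type":"array"},"force":{"type":"number"}},"required":["plan"]}

```bash
ls; mkdir -p pics; python3 - <<'E'
from bench import sense, optics, r
import cv2, numpy as np, pickle
d={}
for n in ("scene","top"):
    s=optics.snapshot(n); d[n]=s; print(n,s["fx"],s["fy"],s["cx"],s["cy"]); print(np.round(s["cam_to_world"],3).tolist())
    cv2.imwrite(f"pics/{n}0.png",cv2.resize(s["frame"],(800,600),interpolation=cv2.INTER_CUBIC))
pickle.dump(d,open("s0.pkl","wb"))
print(sense())
E
```

```text
pics
scene 362.57500649566373 362.57500649566373 253.08746053268453 188.00463762260273
[[-0.899, 0.321, -0.297, 883.906], [0.437, 0.674, -0.596, 648.304], [0.009, -0.666, -0.746, 919.851], [0.0, 0.0, 0.0, 1.0]]
top 498.8349630143959 498.8349630143959 256.12108276385857 191.64350489409847
[[0.008, -0.992, 0.126, 427.499], [-0.999, -0.011, -0.031, 22.808], [0.032, -0.125, -0.992, 1270.678], [0.0, 0.0, 0.0, 1.0]]
{'time': 0.1, 'joint_pos': array([ 5.81913108e+01,  7.51091930e+00,  8.53247882e+01,  1.45038068e-03,
        8.72615259e+01, -4.89349663e+00]), 'qd': array([ 0.05244451, -0.04683306, -0.1108419 , -0.05800518, -0.12206702,
       -0.02937715]), 'joint_efforts': array([ 1.06197993e-03, -5.70950568e+01, -5.01939690e+01, -2.21779960e-04,
        8.14622326e-03,  6.51077085e-05]), 'tool_pos': array([271.37737551, 534.69083264, 302.93102856]), 'tcp_rot': array([-1.79903245e+02, -9.73770416e-03,  1.53084729e+02]), 'ft_force': array([-0.31057601, -0.17294947, -0.48383704]), 'wrist_torque': array([ 0.00708556, -0.00684327,  0.03818198]), 'grip_force': 0.0, 'finger_gap': 85.28048896756029}
```

View pics/scene0.png

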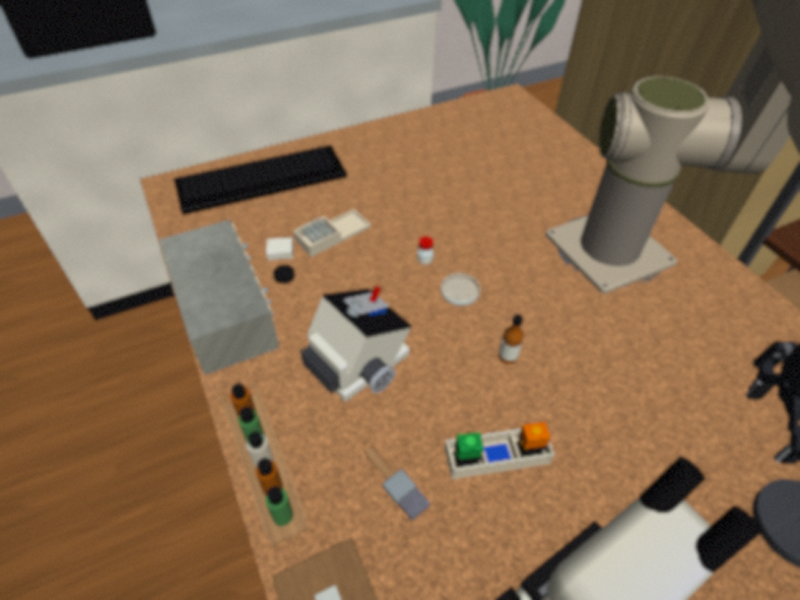

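View pics/top0.png

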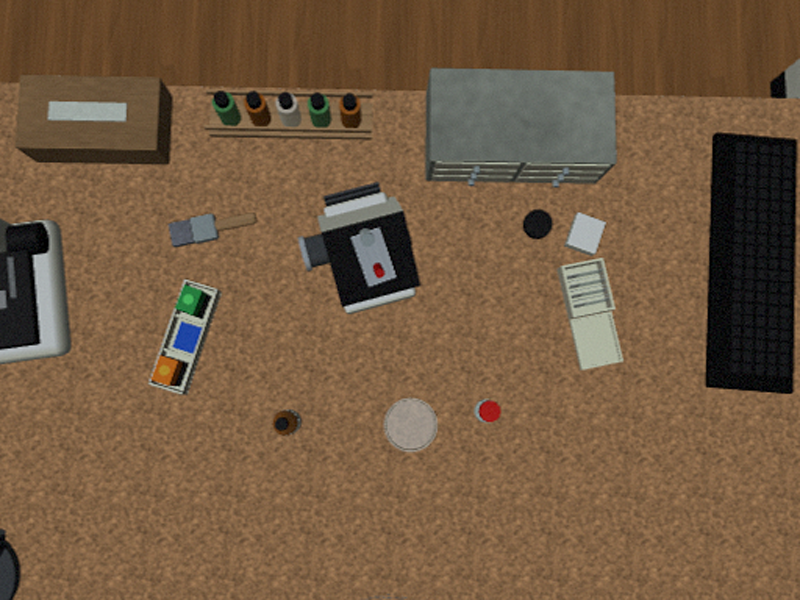

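The scene view (800x600) shows the illuminator at about (357,340) with the red post at (375,294), and the case at (498,452) with its blue pad in the middle. In the top view the black face spans (325,235) to (418,300) and the post is at (378,270). The pad is at (187,337), between green at (190,298) and orange at (168,372). Oil, dish and stain are well to the robot's side.

```bash
cat > h.py <<'E'
import numpy as np, cv2, pickle
from scipy.optimize import least_squares
def ray(s,uv):
    T=s["cam_to_world"]; d=T[:3,:3]@np.array([(uv[0]-s["cx"])/s["fx"],(uv[1]-s["cy"])/s["fy"],1.]); return T[:3,3],d
def cast(s,uv,z):
    o,d=ray(s,uv); return o+d*(z-o[2])/d[2]
def proj(s,P):
    T=s["cam_to_world"]; p=T[:3,:3].T@(np.asarray(P,float)-T[:3,3]); return np.array([s["fx"]*p[0]/p[2]+s["cx"],s["fy"]*p[1]/p[2]+s["cy"]])
def two(s1,a,s2,b):
    o1,d1=ray(s1,a);o2,d2=ray(s2,b); A=np.c_[d1,-d2]; t=np.linalg.lstsq(A,o2-o1,rcond=None)[0]
    p,q=o1+d1*t[0],o2+d2*t[1]; return (p+q)/2,np.linalg.norm(p-q)
def blobs(s,lo,hi,roi=None,amin=8):
    m=cv2.inRange(cv2.cvtColor(s["frame"],cv2.COLOR_BGR2HSV),np.array(lo),np.array(hi))
    if roi: k=np.zeros_like(m); k[roi[1]:roi[3],roi[0]:roi[2]]=255; m&=k
    n,l,st,c=cv2.connectedComponentsWithStats(m)
    o=[(st[i,4],c[i],(l==i).astype(np.uint8)) for i in range(1,n) if st[i,4]>=amin]
    return sorted(o,key=lambda t:-t[0])
E
python3 - <<'E'
from h import *
d=pickle.load(open("s0.pkl","rb")); t,sc=d["top"],d["scene"]
np.set_printoptions(precision=1,suppress=True)
def corners(m):
    c=max(cv2.findContours(m,cv2.RETR_EXTERNAL,cv2.CHAIN_APPROX_NONE)[0],key=cv2.contourArea)
    h=cv2.convexHull(c)
    for e in np.linspace(.01,.15,40):
        a=cv2.approxPolyDP(h,e*cv2.arcLength(h,True),True)
        if len(a)==4: break
    a=a[:,0].astype(float); pts=c[:,0].astype(float); L=[]
    for i in range(4):
        p,q=a[i],a[(i+1)%4]; n=np.array([-(q-p)[1],(q-p)[0]])/np.linalg.norm(q-p)
        w=((pts-p)@(q-p))/((q-p)@(q-p)); k=(abs((pts-p)@n)<1.6)&(w>.1)&(w<.9)
        vx,vy,x,y=cv2.fitLine(pts[k].astype(np.float32),cv2.DIST_HUBER,0,.01,.01).ravel()
        nn=np.array([-vy,vx]); nn*=np.sign(nn@(p-a.mean(0))); L.append((nn,nn@[x,y]+.5))
    return np.array([np.linalg.solve([L[i-1][0],L[i][0]],[L[i-1][1],L[i][1]]) for i in range(4)])
# face
for s,n,roi in((t,"top",(195,125,275,205)),(sc,"scene",(195,180,265,220))):
    b=blobs(s,(0,0,0),(180,255,45),roi)
    for q in b[:2]: print(n,"black",q[0],q[1]); 
    print(corners(b[0][2]).tolist())
    for q in blobs(s,(0,130,80),(8,255,255),roi,4)+blobs(s,(172,130,80),(180,255,255),roi,4): print("red",q[0],q[1])
    for q in blobs(s,(105,140,60),(130,255,255))[:4]:
        print("blue",q[0],q[1])
        if q[0]>40: print(corners(q[2]).tolist(), cast(s,q[1],7))
# case cream
for s,n,roi in((t,"top",(90,170,145,260)),(sc,"scene",(275,255,365,310))):
    b=blobs(s,(15,15,140),(40,110,255),roi)
    for q in b[:3]:print(n,"cream",q[0],q[1])
    m=np.clip(sum(q[2] for q in b),0,1).astype(np.uint8)
    cs=corners(cv2.morphologyEx(m,cv2.MORPH_CLOSE,np.ones((9,9))));print(cs.tolist());
    if n=="top":
        W=np.array([cast(s,c,34) for c in cs]);print(W,np.linalg.norm(W-np.roll(W,-1,0),axis=1),W.mean(0))
for n,uv in(("oil",(287,422)),("dish",(411,425)),("brush",(175,235)),("brush2",(255,220))): print(n,cast(t,np.array(uv)*.64,10))
E
```

```text
top black 1871 [236.4 165.5]
top black 66 [217.8 127. ]
[[257.44366455078125, 134.59278869628906], [268.1064453125, 182.16616821289062], [218.94972229003906, 195.45455932617188], [205.08172607421875, 148.8136749267578]]
red 34 [241.8 173. ]
blue 227 [119.3 215.6]
[[115.63687896728516, 205.55099487304688], [128.4006805419922, 209.41555786132812], [122.86863708496094, 225.93765258789062], [110.29248046875, 221.49314880371094]] [523.  327.9   7. ]
scene black 406 [236.4 203. ]
[[207.87380981445312, 189.11192321777344], [230.29083251953125, 186.42123413085938], [262.9034423828125, 207.9744110107422], [234.61337280273438, 214.01187133789062]]
red 42 [240.1 186.9]
blue 112 [317.7 289.5]
[[322.5451354980469, 284.1811218261719], [325.9216003417969, 292.3326416015625], [312.91168212890625, 294.7518005371094], [309.7901916503906, 286.5242004394531]] [523.5 325.3   7. ]
blue 32 [241.9 200. ]
top cream 48 [122.3 204.8]
top cream 17 [109.8 201.9]
top cream 13 [100.7 228. ]Traceback (most recent call last):
  File "<stdin>", line 31, in <module>
  File "<stdin>", line 16, in corners
    r = gufunc(a, b, signature=signature)
    raise LinAlgError("Singular matrix")
numpy.linalg.LinAlgError: Singular matrix
```

```bash
python3 - <<'E'
from h import *
d=pickle.load(open("s0.pkl","rb")); t,sc=d["top"],d["scene"]
np.set_printoptions(precision=2,suppress=True)
c3,s3=np.cos(np.pi/6),.5
def S(p,q):  # slot coords -> world
    x,y,a=p; u=q[0]*c3-q[2]*s3; h=125+q[0]*s3+q[2]*c3
    return np.array([x+u*np.cos(a)-q[1]*np.sin(a),y+u*np.sin(a)+q[1]*np.cos(a),h])
img=np.array([[257.44,134.59],[268.11,182.17],[218.95,195.45],[205.08,148.81]])
mod=[(72,-62,0),(-48,-62,0),(-48,62,0),(72,62,0)]
f=lambda p:np.ravel([proj(t,S(p,m))-i for m,i in zip(mod,img)])
R=least_squares(f,[600,20,.26],x_scale=[100,100,.1]);p=R.x;print("slot",p[:2],np.degrees(p[2]),"res px",R.fun)
print("scene corners",np.array([proj(sc,S(p,m)) for m in mod]))
P,g=two(t,(241.8,173.0),sc,(240.1,186.9));print("post blob centre 2view",P,g)
g=lambda th:np.ravel([proj(s,S(p,(52-46*np.cos(th[0]),-46*np.sin(th[0]),h)))-i for s,i,h in((t,(241.8,173.),40),)])
for h in(34,40,46):
    q=least_squares(lambda th:proj(t,S(p,(52-46*np.cos(th[0]),-46*np.sin(th[0]),h)))-(241.8,173.),[.1]);
    q2=least_squares(lambda th:proj(sc,S(p,(52-46*np.cos(th[0]),-46*np.sin(th[0]),h)))-(240.1,186.9),[.1]);print(h,q.x,q.fun,q2.x,q2.fun)
pc=np.array([[115.64,205.55],[128.4,209.42],[122.87,225.94],[110.29,221.49]])
W=np.array([cast(t,c,7) for c in pc]);print(W,np.linalg.norm(W-np.roll(W,-1,0),axis=1),W.mean(0))
e=(W[0]+W[1]-W[2]-W[3]);print("pad yaw",np.degrees(np.arctan2(e[1],e[0])))
for n,hue,ctr in(("green",(45,100,60),0),("orange",(8,170,120),0)):
    b=blobs(t,hue,(hue[0]+35 if n=="green" else 22,255,255),(90,170,145,260),15)
    for q in b[:2]:print(n,q[0],q[1],cast(t,q[1],70))
for n,uv,z in(("oil",(287,422),100),("dish",(411,425),10),("brush",(175,235),5),("brush2",(255,220),5),("lightport",(303,250),60)): print(n,cast(t,np.array(uv)*.64,z))
E
```

```text
slot [622.09  28.08] 16.258033505342873 res px [ 0.23 -0.06  0.64 -0.3  -0.72  0.39 -0.14 -0.05]
scene corners [[206.62 187.9 ]
 [235.51 184.08]
 [263.32 207.78]
 [235.27 214.11]]
post blob centre 2view [611.35  20.74 157.77] 1.5155582860811627
34 [0.07] [-0.17 -0.47] [0.1] [-0.08  0.11]
40 [0.07] [0.15 0.43] [0.07] [ 1.06 -1.36]
46 [0.07] [0.47 1.35] [0.03] [ 2.26 -2.8 ]
[[548.28 338.15   7.  ]
 [538.82 305.81   7.  ]
 [497.06 317.95   7.  ]
 [507.94 349.76   7.  ]] [33.69 43.49 33.61 41.99] [523.03 327.92   7.  ]
pad yaw -16.135604713265593
green 204 [120.33 191.37] [576.64 312.7   70.  ]
orange 200 [105.07 236.68] [467.7  344.18  70.  ]
oil [391.39 152.72 100.  ]
dish [385.17 -34.92  10.  ]
brush [690.23 353.94   5.  ]
brush2 [717.28 224.28   5.  ]
lightport [657.64 138.97  60.  ]
```

Call:
servo_tool:
  plan:
    - [[0.027, -0.04, 0, 4.32, 0], [0.027, -0.04, 0, 4.32, 0], [0.027, -0.04, 0, 4.32, 0], [0.027, -0.04, 0, 4.32, 0], [0.027, -0.04, 0, 4.32, 0], [0.027, -0.04, 0, 4.32, 0], [0.027, -0.04, 0, 4.32, 0], [0.027, -0.04, 0, 4.32, 0], [0.027, -0.04, 0, 4.32, 0], [0.027, -0.04, 0, 4.32, 0]]
  force: 30

```text
time: 1.1
tool_pos: [542.2, 133.1, 303.6]
tcp_rot: [180.0, -0.0, -163.5]
ft_force: [0.5, 0.7, 0.7]
finger_gap: 0.1
grip_force: 0.0
```

Call:
servo_tool:
  plan:
    - [[0.0276, -0.0405, 0, 0, 0], [0.0276, -0.0405, 0, 0, 0], [0, 0, -0.01, 0, 0], [0, 0, -0.03, 0, 0], [0, 0, -0.026, 0, 0], [0, 0, -0.01, 0, 0], [0, 0, 0, 0, 0], [0, 0, 0, 0, 0]]

```text
time: 1.9
tool_pos: [597.1, 54.4, 228.9]
tcp_rot: [-180.0, 0.0, -163.7]
ft_force: [0.5, -0.6, 0.4]
finger_gap: 0.1
grip_force: 0.0
```

Call:
servo_tool:
  plan:
    - [[0.001, -0.007, 0, 0, 0], [0.001, -0.007, 0, 0, 0], [0.0012, -0.008, 0.001, 0, 0], [0.0012, -0.008, 0.001, 0, 0], [0.0042, -0.009, 0.002, 0, 0], [0.0043, -0.009, 0.002, 0, 0], [0.0048, -0.0045, 0.002, 0, 0], [0.0048, -0.0045, 0.002, 0, 0], [0.0048, -0.0045, 0.002, 0, 0], [0.0048, -0.002, 0.002, 0, 0]]

```text
time: 2.9
tool_pos: [629.2, -10.0, 241.8]
tcp_rot: [-180.0, -0.0, -163.7]
ft_force: [-1.3, 0.6, 0.7]
finger_gap: 0.1
grip_force: 0.9
```

Call:
servo_tool:
  plan:
    - [[0.0048, -0.0022, 0.002, 0, 0], [0.0047, -0.0021, 0.002, 0, 0], [0, 0, 0, 0, 0], [0, 0, 0, 0, 0]]

```text
time: 3.3
tool_pos: [638.7, -13.9, 246.0]
tcp_rot: [-180.0, 0.0, -163.7]
ft_force: [0.6, 0.3, 0.4]
finger_gap: 0.1
grip_force: 0.0
```

```bash
python3 - <<'E'
from bench import optics
from h import *
s=optics.snapshot("scene"); t=optics.snapshot("top"); pickle.dump({"scene":s,"top":t},open("s1.pkl","wb"))
a=cv2.resize(s["frame"][150:250,180:300],(480,400),interpolation=2); b=cv2.resize(t["frame"][110:210,190:270],(320,400),interpolation=2)
cv2.imwrite("pics/push.png",np.hstack([a,b]))
E
```

```text
(no output)
```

View pics/push.png

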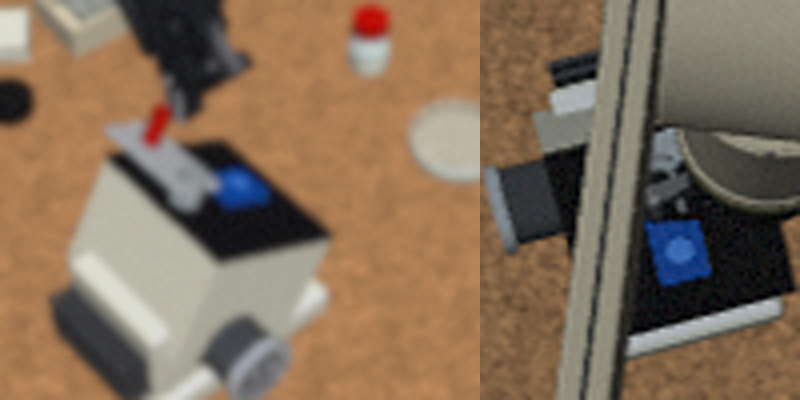

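The crop shows the shutter swung about 90° aside, with its post at (157,125), and the blue cap uncovered at (240,187) scene side and (680,250) top side. I'll check the angle and the cap position against the model.

```bash
cat >> h.py <<'E'
c3,s3=np.cos(np.pi/6),.5
SL=(622.1,28.1,np.radians(16.26))
def S(p,q):
    x,y,a=p; u=q[0]*c3-q[2]*s3; h=125+q[0]*s3+q[2]*c3
    return np.array([x+u*np.cos(a)-q[1]*np.sin(a),y+u*np.sin(a)+q[1]*np.cos(a),h])
E
python3 - <<'E'
from h import *
np.set_printoptions(precision=2,suppress=True)
d=pickle.load(open("s1.pkl","rb")); t,sc=d["top"],d["scene"]
r=(blobs(sc,(0,130,80),(8,255,255),(205,165,235,195),4)+blobs(sc,(172,130,80),(180,255,255),(205,165,235,195),4))[0]
q=least_squares(lambda th:proj(sc,S(SL,(52-46*np.cos(th[0]),-46*np.sin(th[0]),th[1])))-r[1],[1.5,35],x_scale=[1,10]);print("theta,h",q.x,q.fun)
for s,n,roi in((t,"top",(190,110,270,210)),(sc,"scene",(190,150,290,250))):
    b=blobs(s,(105,140,60),(130,255,255),roi)[0]; print(n,b[0],b[1],"top ctr exp",proj(s,S(SL,(0,0,8))))
    if n=="top": W=cast(s,b[1],125+8*c3); D=W-S(SL,(0,0,8)); a=SL[2]; print("offset u,v",D[0]*np.cos(a)+D[1]*np.sin(a),-D[0]*np.sin(a)+D[1]*np.cos(a))
E
```

```text
theta,h [ 1.6  34.69] [0. 0.]
top 212 [239.   172.24] top ctr exp [239.27 171.55]
offset u,v -1.3664422969471646 1.0488002006238863
scene 122 [239.8  196.83] top ctr exp [239.23 195.22]
```

Call:
servo_tool:
  plan:
    - [[-0.0144, -0.0042, 0.01, 0, 0], [-0.0106, 0.0205, 0, 0, 0], [-0.0106, 0.0205, 0, 0, 0], [0, 0, -0.02, 0, 0], [0, 0, -0.015, 0, 0], [0, 0, -0.0074, 0, 0], [0, 0, 0, 0, 0], [0, 0, 0, 0, 0]]

```text
time: 4.2
tool_pos: [603.0, 22.6, 213.5]
tcp_rot: [180.0, -0.0, -163.8]
ft_force: [-0.2, 1.4, -0.5]
finger_gap: 0.3
grip_force: 0.0
```

Call:
servo_tool:
  plan:
    - [[0.0019, 0.0006, -0.0035, 0, 0], [0.0019, 0.0006, -0.0035, 0, 0], [0.001, 0.0003, -0.0017, 0, 0], [0, 0, 0, 0, 0], [0, 0, 0, 0, 0]]

```text
time: 4.7
tool_pos: [607.6, 24.5, 204.8]
tcp_rot: [-180.0, -0.0, -163.7]
ft_force: [-0.4, 0.2, 1.4]
finger_gap: 0.2
grip_force: 0.0
```

Call:
servo_tool:
  plan:
    - [[0.0005, 0.0001, -0.0009, 0, 0], [0.0005, 0.0002, -0.0009, 0, 0], [0, 0, 0, 0, 0]]

```text
time: 5.0
tool_pos: [608.7, 24.7, 203.2]
tcp_rot: [-180.0, 0.0, -163.7]
ft_force: [-1.2, -0.1, 3.9]
finger_gap: -0.2
grip_force: 1.6
```

Call:
servo_tool:
  plan:
    - [[0.0005, 0.0001, -0.0009, 0, 0], [0.0005, 0.0001, -0.0009, 0, 0], [0, 0, 0, 0, 0]]

```text
time: 5.3
tool_pos: [609.7, 25.0, 201.2]
tcp_rot: [-180.0, 0.0, -163.7]
ft_force: [-1.3, -0.6, 3.4]
finger_gap: 0.3
grip_force: 1.9
```

Call:
servo_tool:
  plan:
    - [[0.0005, 0.0001, -0.0009, 0, 0], [0.0005, 0.0001, -0.0009, 0, 0], [0, 0, 0, 0, 0]]

```text
time: 5.6
tool_pos: [610.7, 25.3, 199.3]
tcp_rot: [180.0, 0.0, -163.7]
ft_force: [-1.4, -0.3, 3.7]
finger_gap: 0.3
grip_force: 1.8
```

Call:
servo_tool:
  plan:
    - [[0.0003, 0.0001, -0.0005, 0, 0], [0, 0, 0, 0, 0]]

```text
time: 5.8
tool_pos: [611.0, 25.4, 198.9]
tcp_rot: [180.0, 0.0, -163.7]
ft_force: [-1.6, -0.6, 3.2]
finger_gap: -0.3
grip_force: 2.0
```

Call:
servo_tool:
  plan:
    - [[-0.0056, -0.0016, 0.0101, 0, 0], [-0.0056, -0.0016, 0.0101, 0, 0], [-0.0056, -0.0016, 0.0101, 0, 0], [-0.0056, -0.0016, 0.0101, 0, 0], [-0.0056, -0.0016, 0.0101, 0, 0], [-0.0056, -0.0016, 0.0101, 0, 0.0854], [0, 0, 0, 0, 0.0854], [0, 0, 0, 0, 0.0854]]

```text
time: 6.6
tool_pos: [577.4, 15.6, 259.9]
tcp_rot: [-180.0, 0.1, -163.7]
ft_force: [0.3, 0.7, -0.8]
finger_gap: 43.3
grip_force: 0.0
```

```bash
python3 - <<'E'
from bench import optics
from h import *
np.set_printoptions(precision=2,suppress=True)
s=optics.snapshot("scene"); t=optics.snapshot("top"); pickle.dump({"scene":s,"top":t},open("s2.pkl","wb"))
a=cv2.resize(s["frame"][150:250,180:300],(480,400),interpolation=2); b=cv2.resize(t["frame"][110:210,190:270],(320,400),interpolation=2)
cv2.imwrite("pics/sprung.png",np.hstack([a,b]))
b=blobs(s,(105,140,60),(130,255,255),(190,150,290,250))[0]; print(b[0],b[1],[proj(s,S(SL,(0,0,z))) for z in(8,14,28)])
E
```

```text
190 [239.9  194.44] [array([239.23, 195.22]), array([239.99, 193.51]), array([241.78, 189.47])]
```

View pics/sprung.png

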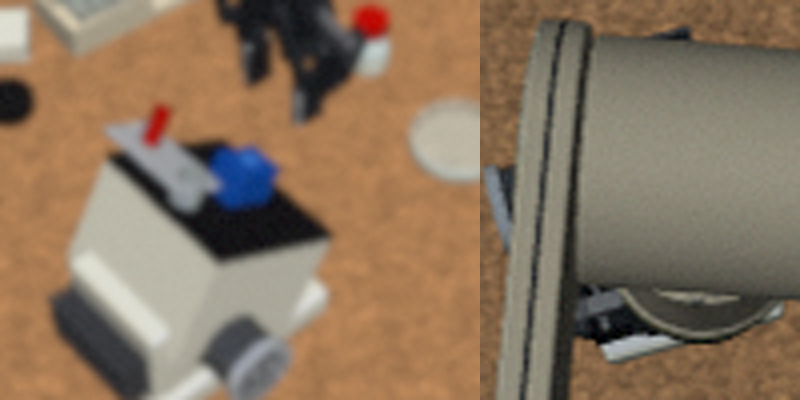

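Call:
servo_tool:
  plan:
    - [[0, 0, 0, 0, 0.0854], [0.0184, 0.0053, 0, 0, 0.0854], [0.0184, 0.0053, 0, 0, 0.0854], [0, 0, -0.02, 0, 0.0854], [0, 0, -0.018, 0, 0.0854], [0, 0, -0.01, 0, 0.0854], [0, 0, -0.0084, 0, 0.0854], [0, 0, 0, 0, 0.0854], [0, 0, 0, 0, 0.0854]]

```text
time: 7.6
tool_pos: [614.3, 26.3, 203.6]
tcp_rot: [-180.0, 0.0, -163.7]
ft_force: [-0.4, -0.8, 0.4]
finger_gap: 85.2
grip_force: 0.0
```

Call:
servo_tool:
  plan:
    - [[0, 0, 0, 0, 0], [0, 0, 0, 0, 0], [0, 0, 0, 0, 0], [0, 0, 0, 0, 0], [0, 0, 0, 0, 0], [0, 0, 0, 0, 0], [0, 0, 0, 0, 0]]
  force: 30

```text
time: 8.3
tool_pos: [614.4, 26.3, 203.5]
tcp_rot: [-180.0, 0.0, -163.7]
ft_force: [-0.6, 0.9, 2.7]
finger_gap: 29.2
grip_force: 35.2
```

Call:
servo_tool:
  plan:
    - [[-0.0019, -0.0006, 0.0035, 0, 0], [-0.0038, -0.0011, 0.0069, 0, 0], [-0.0038, -0.0011, 0.0069, 0, 0]]

```text
time: 8.6
tool_pos: [604.6, 23.6, 220.8]
tcp_rot: [180.0, 0.0, -163.7]
ft_force: [2.8, 1.5, -0.7]
finger_gap: 29.4
grip_force: 34.8
```

Call:
servo_tool:
  plan:
    - [[-0.0038, -0.0011, 0.0069, 0, 0], [-0.0038, -0.0011, 0.0069, 0, 0], [-0.0038, -0.0011, 0.0069, 0, 0], [-0.0038, -0.0011, 0.0069, 0, 0], [-0.0038, -0.0011, 0.0069, 0, 0], [-0.0038, -0.0011, 0.0069, 0, 0], [0, 0, 0, 0, 0]]

```text
time: 9.3
tool_pos: [581.8, 16.7, 263.2]
tcp_rot: [-180.0, 0.1, -163.7]
ft_force: [0.5, -0.8, -0.8]
finger_gap: 29.2
grip_force: 34.8
```

Call:
servo_tool:
  plan:
    - [[-0.019, -0.0055, 0, -5.4, 0], [-0.019, -0.0055, 0, -5.4, 0], [-0.0135, 0.041, 0, -5.4, 0], [-0.0135, 0.041, 0, -5.4, 0], [-0.0135, 0.041, 0, -5.4, 0], [-0.0133, 0.0411, 0, -5.4, 0], [0, 0, -0.04, 0, 0], [0, 0, -0.045, 0, 0], [0, 0, -0.03, 0, 0], [0, 0, -0.0109, 0, 0]]
  force: 20

```text
time: 10.3
tool_pos: [487.3, 169.6, 131.7]
tcp_rot: [-179.8, -0.3, 163.9]
ft_force: [-0.2, 0.3, 0.8]
finger_gap: 29.2
grip_force: 34.8
```

```bash
python3 - <<'E'
from bench import optics,sense
from h import *
np.set_printoptions(precision=2,suppress=True)
x=sense();print(x["tool_pos"],x["tcp_rot"],x["grip_force"],x["finger_gap"])
s=optics.snapshot("scene"); t=optics.snapshot("top"); pickle.dump({"scene":s,"top":t},open("s3.pkl","wb"))
c=proj(s,(490,170,70)).astype(int);print(c)
a=cv2.resize(s["frame"][c[1]-55:c[1]+45,c[0]-60:c[0]+60],(720,600),interpolation=2)
cv2.imwrite("pics/held.png",a)
E
```

```text
[487.29 169.58 131.75] [-179.81   -0.34  163.91] 34.81954872608185 29.246380564322276
[301 228]
```

View pics/held.png

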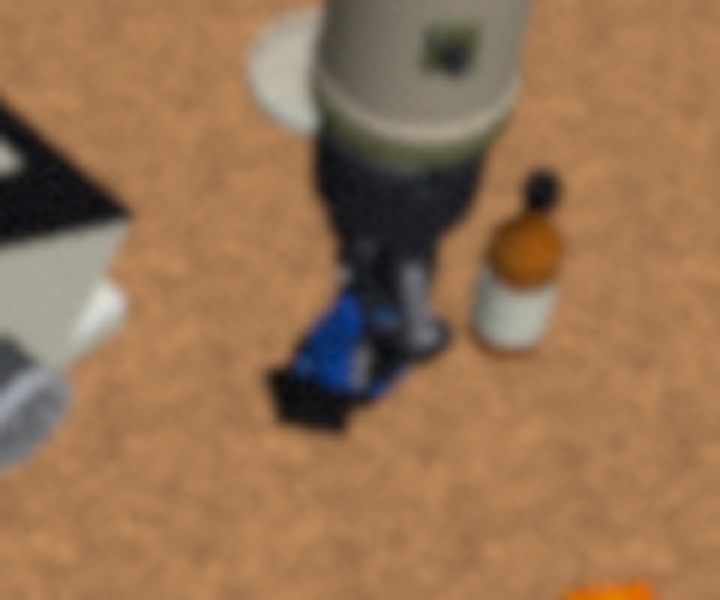

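Call:
servo_tool:
  plan:
    - [[0, 0, -0.005, 0, 0.028], [0, 0, 0, 0, 0.028]]
  force: 20

```text
time: 10.6
tool_pos: [491.2, 170.1, 132.4]
tcp_rot: [179.9, 0.1, 163.9]
ft_force: [-0.2, -0.3, -0.6]
finger_gap: 29.4
grip_force: 34.8
```

Call:
servo_tool:
  plan:
    - [[0, 0, -0.003, 0, 0], [0, 0, -0.002, 0, 0], [0, 0, -0.001, 0, 0], [0, 0, 0, 0, 0]]

```text
time: 11.0
tool_pos: [490.3, 170.0, 125.2]
tcp_rot: [180.0, 0.0, 163.9]
ft_force: [0.6, -0.4, 0.8]
finger_gap: 29.1
grip_force: 35.0
```

Call:
servo_tool:
  plan:
    - [[0, 0, -0.001, 0, 0], [0, 0, -0.001, 0, 0], [0, 0, 0, 0, 0]]

```text
time: 11.3
tool_pos: [490.6, 170.1, 124.8]
tcp_rot: [180.0, 0.1, 163.9]
ft_force: [-6.0, -2.3, 15.8]
finger_gap: 29.1
grip_force: 37.0
```

Call:
servo_tool:
  plan:
    - [[0.003, -0.0009, 0, 0, 0], [0, 0, 0, 0, 0]]

```text
time: 11.5
tool_pos: [493.6, 169.3, 124.8]
tcp_rot: [180.0, 0.0, 163.9]
ft_force: [-5.9, -0.7, 15.1]
finger_gap: 29.6
grip_force: 37.4
```

Call:
servo_tool:
  plan:
    - [[0.003, -0.0009, 0, 0, 0], [0, 0, 0, 0, 0]]

```text
time: 11.7
tool_pos: [496.6, 168.4, 124.7]
tcp_rot: [180.0, 0.0, 163.9]
ft_force: [-6.0, -1.0, 14.5]
finger_gap: 29.1
grip_force: 37.6
```

Call:
servo_tool:
  plan:
    - [[0.001, -0.0003, -0.001, 0, 0], [0.002, -0.0006, -0.001, 0, 0], [0, 0, 0, 0, 0]]

```text
time: 12.0
tool_pos: [500.7, 167.4, 123.8]
tcp_rot: [179.9, 0.2, 163.9]
ft_force: [-5.5, -2.7, 19.6]
finger_gap: 29.6
grip_force: 39.4
```

Call:
servo_tool:
  plan:
    - [[0.003, -0.0009, 0, 0, 0], [0, 0, 0, 0, 0]]

```text
time: 12.2
tool_pos: [503.4, 166.5, 123.5]
tcp_rot: [179.9, 0.1, 163.9]
ft_force: [-5.0, -2.5, 18.0]
finger_gap: 29.5
grip_force: 39.5
```

Call:
servo_tool:
  plan:
    - [[0, 0, 0.04, 0, 0], [0, 0, 0.05, 0, 0], [-0.0231, 0.0402, 0, 0, 0], [-0.0231, 0.0402, 0, 0, 0], [-0.0231, 0.0402, 0, 0, 0], [-0.0231, 0.0402, 0, 0, 0], [-0.023, 0.0401, 0, 0, 0], [0, 0, -0.04, 0, 0], [0, 0, -0.03, 0, 0], [0, 0, -0.01, 0, 0]]

```text
time: 13.2
tool_pos: [384.3, 366.2, 127.1]
tcp_rot: [-179.7, -0.2, 164.0]
ft_force: [-1.5, 0.0, -1.7]
finger_gap: 29.3
grip_force: 37.0
```

Call:
servo_tool:
  plan:
    - [[0, 0, -0.004, 0, 0], [0, 0, 0, 0, 0], [0, 0, 0, 0, 0]]

```text
time: 13.5
tool_pos: [387.8, 367.7, 128.7]
tcp_rot: [179.9, 0.1, 163.8]
ft_force: [0.4, 0.1, -1.7]
finger_gap: 29.2
grip_force: 37.0
```

```bash
python3 - <<'E'
from bench import optics,sense
from h import *
s=optics.snapshot("scene"); t=optics.snapshot("top"); pickle.dump({"scene":s,"top":t},open("s4.pkl","wb"))
c=proj(s,(420,355,50)).astype(int);print(c)
a=cv2.resize(s["frame"][c[1]-50:c[1]+30,c[0]-48:c[0]+48],(720,600),interpolation=2)
cv2.imwrite("pics/wall.png",a)
E
```

```text
[359 275]
```

View pics/wall.png

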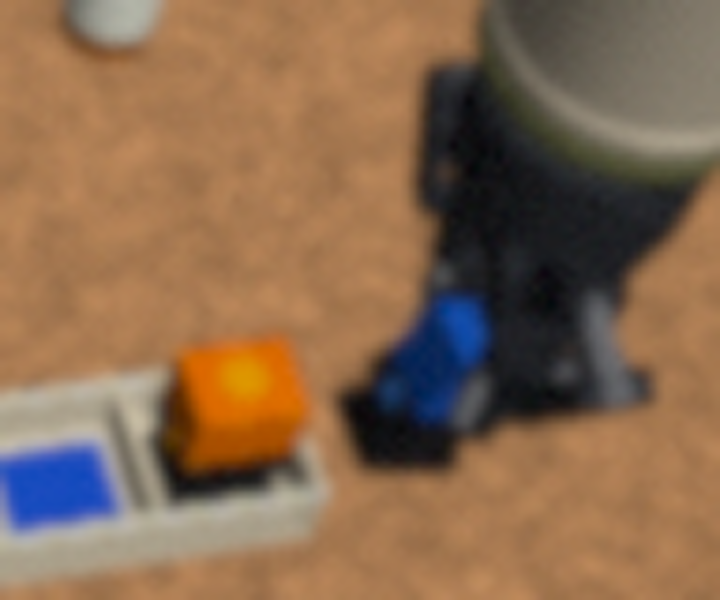

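The cartridge's foot corner (345,400) stands just short of the case's end wall (325,500), still tilted and clear of amber. I'll push it to the wall and pivot it there.

Call:
servo_tool:
  plan:
    - [[0.0038, -0.0011, 0, 0, 0], [0.0019, -0.0006, 0, 0, 0], [0.0019, -0.0006, 0, 0, 0], [0, 0, 0, 0, 0]]

```text
time: 14.0
tool_pos: [394.6, 364.9, 127.0]
tcp_rot: [180.0, 0.0, 163.9]
ft_force: [0.2, 0.1, -0.8]
finger_gap: 29.5
grip_force: 37.0
```

Call:
servo_tool:
  plan:
    - [[0.0019, -0.0006, 0.0005, 0, 0], [0.001, -0.0003, 0.0005, 0, 0], [0, 0, 0, 0, 0]]

```text
time: 14.3
tool_pos: [397.3, 364.1, 128.0]
tcp_rot: [180.0, 0.0, 163.9]
ft_force: [-0.2, -0.6, -2.0]
finger_gap: 29.2
grip_force: 37.0
```

Call:
servo_tool:
  plan:
    - [[0.0019, -0.0006, 0, 0, 0], [0.001, -0.0003, 0, 0, 0], [0, 0, 0, 0, 0]]

```text
time: 14.6
tool_pos: [400.2, 363.2, 127.9]
tcp_rot: [180.0, 0.0, 163.9]
ft_force: [0.0, 0.2, -1.6]
finger_gap: 29.8
grip_force: 37.0
```

Call:
servo_tool:
  plan:
    - [[0.0019, -0.0006, 0, 0, 0], [0.001, -0.0003, 0, 0, 0], [0, 0, 0, 0, 0]]

```text
time: 14.9
tool_pos: [403.1, 362.3, 127.9]
tcp_rot: [180.0, 0.0, 163.9]
ft_force: [-0.1, -0.9, -1.3]
finger_gap: 28.7
grip_force: 37.0
```

Call:
servo_tool:
  plan:
    - [[0.0019, -0.0006, 0, 0, 0], [0.001, -0.0003, 0, 0, 0], [0, 0, 0, 0, 0]]

```text
time: 15.2
tool_pos: [405.9, 361.4, 127.9]
tcp_rot: [180.0, -0.0, 163.9]
ft_force: [-0.5, 0.7, -0.9]
finger_gap: 29.5
grip_force: 37.0
```

Call:
servo_tool:
  plan:
    - [[0.0019, -0.0006, 0, 0, 0], [0.001, -0.0003, 0, 0, 0], [0, 0, 0, 0, 0]]

```text
time: 15.5
tool_pos: [407.2, 361.0, 127.7]
tcp_rot: [-180.0, -0.2, 163.9]
ft_force: [-8.7, 2.5, 3.4]
finger_gap: 29.3
grip_force: 37.5
```

```bash
python3 - <<'E'
from bench import optics,sense
from h import *
s=optics.snapshot("scene"); t=optics.snapshot("top"); pickle.dump({"scene":s,"top":t},open("s5.pkl","wb"))
c=proj(s,(420,355,50)).astype(int)
a=cv2.resize(s["frame"][c[1]-50:c[1]+30,c[0]-48:c[0]+48],(720,600),interpolation=2)
cv2.imwrite("pics/wall2.png",a)
E
```

```text
(no output)
```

View pics/wall2.png

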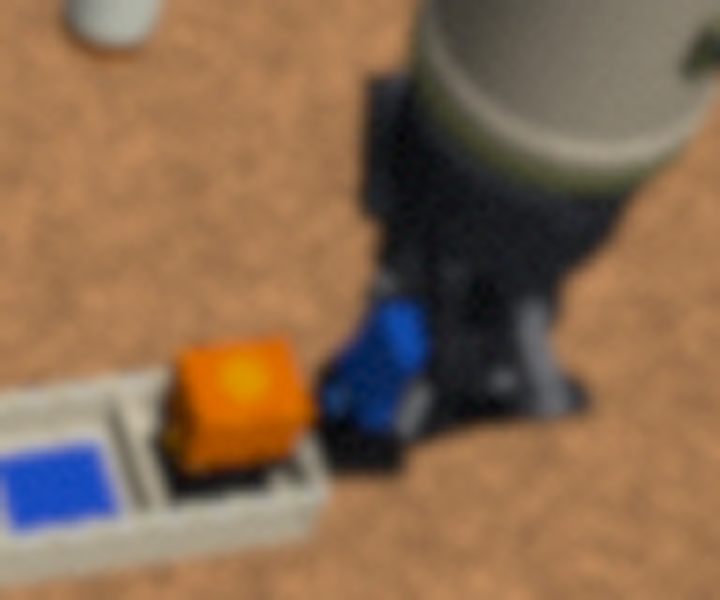

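Call:
servo_tool:
  plan:
    - [[0.0021, -0.0006, 0.0011, 0, 0], [0.0021, -0.0006, 0.0011, 0, 0], [0, 0, 0, 0, 0]]

```text
time: 15.9
tool_pos: [411.6, 359.6, 129.8]
tcp_rot: [-180.0, -0.2, 163.9]
ft_force: [-7.1, 1.1, 2.2]
finger_gap: 29.5
grip_force: 37.3
```

Call:
servo_tool:
  plan:
    - [[0.0021, -0.0006, 0.001, 0, 0], [0.0021, -0.0006, 0.001, 0, 0], [0, 0, 0, 0, 0]]

```text
time: 16.2
tool_pos: [415.8, 358.3, 131.5]
tcp_rot: [-180.0, -0.2, 163.9]
ft_force: [-5.2, 1.4, -0.0]
finger_gap: 29.3
grip_force: 37.0
```

Call:
servo_tool:
  plan:
    - [[0.0022, -0.0006, 0.0008, 0, 0], [0.0022, -0.0006, 0.0008, 0, 0], [0, 0, 0, 0, 0]]

```text
time: 16.5
tool_pos: [420.2, 357.0, 133.0]
tcp_rot: [-179.9, -0.2, 163.9]
ft_force: [-5.5, 1.7, -0.6]
finger_gap: 29.6
grip_force: 36.8
```

Call:
servo_tool:
  plan:
    - [[0.0021, -0.0006, 0.0006, 0, 0], [0.0021, -0.0006, 0.0006, 0, 0], [0, 0, 0, 0, 0]]

```text
time: 16.8
tool_pos: [424.4, 355.8, 134.2]
tcp_rot: [-179.9, -0.2, 163.9]
ft_force: [-5.7, 2.4, -0.4]
finger_gap: 29.4
grip_force: 36.5
```

Call:
servo_tool:
  plan:
    - [[-0.006, 0.0017, 0, 0, 0], [-0.0055, 0.0016, 0, 0, 0], [0, 0, -0.005, 0, 0], [0, 0, -0.004, 0, 0], [0, 0, -0.002, 0, 0], [0, 0, 0, 0, 0]]

```text
time: 17.4
tool_pos: [414.0, 358.7, 123.3]
tcp_rot: [-180.0, -0.0, 163.9]
ft_force: [-0.7, -0.3, -2.0]
finger_gap: 29.3
grip_force: 36.6
```

Call:
servo_tool:
  plan:
    - [[0, 0, -0.001, 0, 0], [0, 0, -0.001, 0, 0], [0, 0, 0, 0, 0]]

```text
time: 17.7
tool_pos: [414.3, 359.0, 121.8]
tcp_rot: [-180.0, -0.0, 163.9]
ft_force: [0.6, 0.6, -0.8]
finger_gap: 29.3
grip_force: 36.6
```

Call:
servo_tool:
  plan:
    - [[0, 0, -0.001, 0, 0], [0, 0, -0.001, 0, 0], [0, 0, 0, 0, 0]]

```text
time: 18.0
tool_pos: [414.3, 359.1, 120.1]
tcp_rot: [180.0, 0.0, 163.9]
ft_force: [-0.3, -0.6, 0.8]
finger_gap: 29.2
grip_force: 36.9
```

Call:
servo_tool:
  plan:
    - [[0, 0, -0.001, 0, 0], [0, 0, -0.001, 0, 0], [0, 0, 0, 0, 0]]

```text
time: 18.3
tool_pos: [415.1, 359.2, 119.6]
tcp_rot: [180.0, 0.1, 163.9]
ft_force: [-1.5, -4.6, 12.5]
finger_gap: 29.3
grip_force: 38.5
```

Call:
servo_tool:
  plan:
    - [[0, 0, -0.001, 0, 0], [0, 0, 0, 0, 0]]

```text
time: 18.5
tool_pos: [415.6, 359.2, 119.3]
tcp_rot: [179.9, 0.1, 163.9]
ft_force: [-1.4, -6.2, 16.3]
finger_gap: 29.5
grip_force: 39.1
```

```bash
python3 - <<'E'
from bench import optics,sense
from h import *
s=optics.snapshot("scene"); pickle.dump({"scene":s},open("s6.pkl","wb"))
c=proj(s,(420,355,50)).astype(int)
a=cv2.resize(s["frame"][c[1]-50:c[1]+30,c[0]-48:c[0]+48],(720,600),interpolation=2)
cv2.imwrite("pics/up.png",a)
E
```

```text
(no output)
```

View pics/up.png

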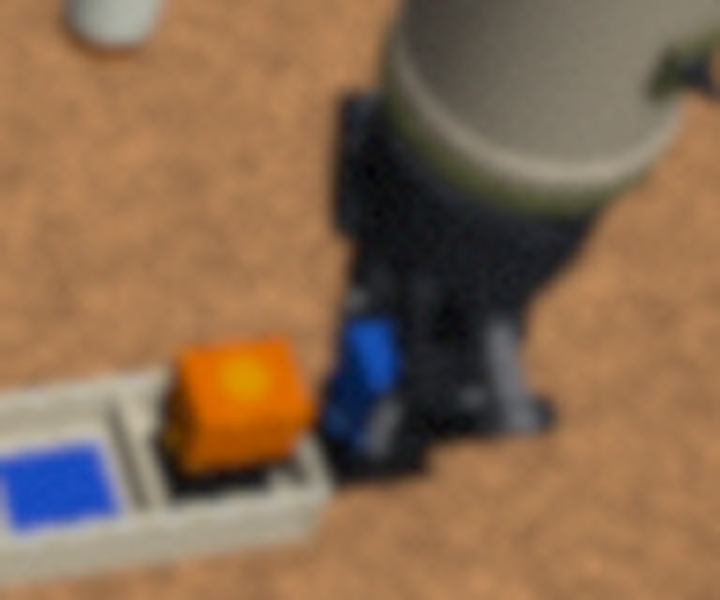

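Call:
servo_tool:
  plan:
    - [[0, 0, 0.01, 0, 0], [0, 0, 0.045, 0, 0], [0, 0, 0.048, 0, 0], [0.03, -0.0085, 0, 0, 0], [0.04, -0.0115, 0, 0, 0], [0.03, -0.0085, 0, 0, 0], [0.0136, -0.004, 0, 0, 0], [0, 0, -0.03, 0, 0], [0, 0, -0.02, 0, 0], [0, 0, -0.01, 0, 0]]

```text
time: 19.55
tool_pos: [526.2, 326.0, 157.1]
tcp_rot: [-179.8, -0.2, 163.9]
ft_force: [-0.4, -0.2, -1.8]
finger_gap: 29.0
grip_force: 36.9
```

Call:
servo_tool:
  plan:
    - [[0, 0, 0, 0, 0], [0, 0, 0, 0, 0]]

```text
time: 19.75
tool_pos: [527.8, 326.9, 160.6]
tcp_rot: [180.0, 0.0, 163.9]
ft_force: [0.6, -1.2, -0.7]
finger_gap: 29.5
grip_force: 36.9
```

```bash
python3 - <<'E'
from bench import optics,sense
from h import *
np.set_printoptions(precision=1,suppress=True)
s=optics.snapshot("scene"); pickle.dump({"scene":s},open("s7.pkl","wb"))
P=np.array([523,327.9]);u=np.array([.961,-.277]);v=np.array([.277,.961])
c=proj(s,(*P,60)).astype(int);o=c-[48,45]
im=cv2.resize(s["frame"][o[1]:o[1]+80,o[0]:o[0]+96],(720,600),interpolation=2)
G=sense()["tool_pos"];print(G,(G[:2]-P)@u,(G[:2]-P)@v); f=G[2]-120
for z in(f,f+70):
    q=np.array([(proj(s,(*(P+a*u+b*v),z))-o+.5)*7.5 for a,b in((20,15),(20,-15),(-20,-15),(-20,15))]).astype(np.int32)
    cv2.polylines(im,[q],True,(0,255,255),1)
cv2.imwrite("pics/hover.png",im)
E
```

```text
[528.2 327.1 161.4] 5.255284630845344 0.6824445149545241
```

View pics/hover.png

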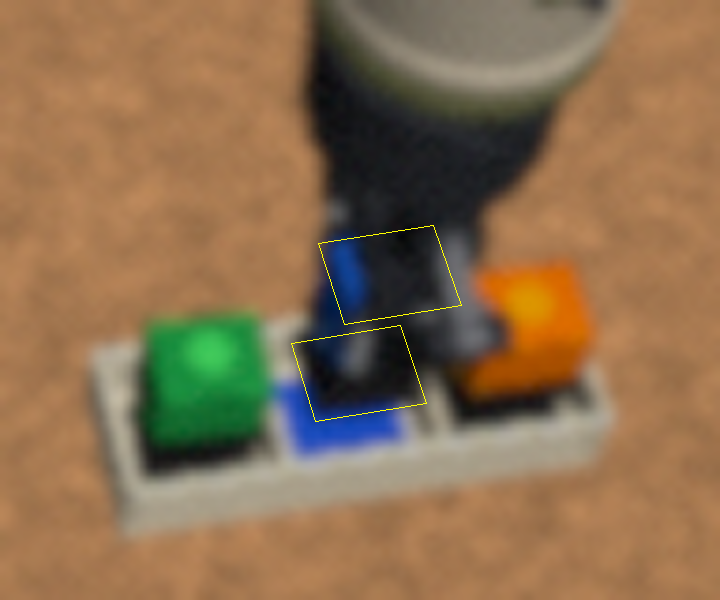

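The cartridge hangs upright over the empty compartment. Its foot at (300–425, 335–415) matches the predicted outline to about 2 mm and clears green and amber, so I'll lower it.

Call:
servo_tool:
  plan:
    - [[0.001, -0.0003, -0.01, 0, 0], [0, 0, -0.01, 0, 0], [0, 0, -0.006, 0, 0], [0, 0, -0.003, 0, 0], [0, 0, 0, 0, 0], [0, 0, 0, 0, 0]]

```text
time: 20.4
tool_pos: [528.9, 326.2, 130.9]
tcp_rot: [-180.0, -0.0, 163.9]
ft_force: [0.2, -0.5, -1.0]
finger_gap: 29.1
grip_force: 36.9
```

Call:
servo_tool:
  plan:
    - [[0, 0, -0.001, 0, 0], [0, 0, -0.001, 0, 0], [0, 0, -0.001, 0, 0], [0, 0, 0, 0, 0]]

```text
time: 20.8
tool_pos: [528.7, 326.2, 127.8]
tcp_rot: [-180.0, -0.0, 163.9]
ft_force: [0.4, 0.8, -1.0]
finger_gap: 29.6
grip_force: 36.9
```

Call:
servo_tool:
  plan:
    - [[0, 0, -0.001, 0, 0], [0, 0, 0, 0, 0]]

```text
time: 21.0
tool_pos: [528.8, 326.2, 126.8]
tcp_rot: [-180.0, -0.0, 163.9]
ft_force: [0.2, -0.7, -0.8]
finger_gap: 29.2
grip_force: 36.9
```

Call:
servo_tool:
  plan:
    - [[0, 0, -0.0005, 0, 0], [0, 0, -0.0005, 0, 0], [0, 0, 0, 0, 0]]

```text
time: 21.3
tool_pos: [529.0, 326.2, 126.5]
tcp_rot: [180.0, 0.0, 163.9]
ft_force: [-2.1, -2.1, 5.2]
finger_gap: 29.4
grip_force: 37.6
```

Call:
servo_tool:
  plan:
    - [[0, 0, -0.0005, 0, 0], [0, 0, -0.0005, 0, 0], [0, 0, 0, 0, 0]]

```text
time: 21.6
tool_pos: [529.3, 326.1, 126.3]
tcp_rot: [180.0, 0.0, 163.9]
ft_force: [-2.6, -2.7, 10.6]
finger_gap: 29.7
grip_force: 38.4
```

Call:
servo_tool:
  plan:
    - [[0, 0, 0.0008, 0, 0], [0, 0, 0, 0, 0], [0, 0, 0, 0, 0.034], [0, 0, 0, 0, 0.04], [0, 0, 0, 0, 0.05], [0, 0, 0, 0, 0.06], [0, 0, 0, 0, 0.06], [0, 0, 0, 0, 0.06]]

```text
time: 22.4
tool_pos: [528.8, 326.2, 125.6]
tcp_rot: [-180.0, -0.0, 163.9]
ft_force: [-0.5, 0.3, 0.2]
finger_gap: 60.0
grip_force: 0.0
```

Call:
servo_tool:
  plan:
    - [[0, 0, 0.01, 0, 0.06], [0, 0, 0.04, 0, 0.06], [0, 0, 0.05, 0, 0.06], [0, 0, 0.05, 0, 0.06], [-0.04, -0.02, 0.02, 0, 0.06], [-0.04, -0.03, 0, 0, 0.06], [-0.04, -0.03, 0, 0, 0.06], [-0.04, -0.03, 0, 0, 0.06], [0, 0, 0, 0, 0.06], [0, 0, 0, 0, 0.06]]

```text
time: 23.4
tool_pos: [368.3, 215.9, 297.0]
tcp_rot: [179.9, 0.2, 163.9]
ft_force: [1.1, -0.6, 0.1]
finger_gap: 60.0
grip_force: 0.0
```

```bash
python3 - <<'E'
from bench import optics,sense
from h import *
np.set_printoptions(precision=1,suppress=True)
s=optics.snapshot("scene"); t=optics.snapshot("top"); pickle.dump({"scene":s,"top":t},open("s8.pkl","wb"))
P=np.array([523,327.9]);u=np.array([.961,-.277]);v=np.array([.277,.961])
c=proj(s,(*P,40)).astype(int);o=c-[40,40];d=proj(t,(*P,40)).astype(int)-[40,40]
a=cv2.resize(s["frame"][o[1]:o[1]+80,o[0]:o[0]+80],(400,400),interpolation=2)
b=cv2.resize(t["frame"][d[1]:d[1]+80,d[0]:d[0]+80],(400,400),interpolation=2)
cv2.imwrite("pics/final.png",np.hstack([a,b]))
d0=pickle.load(open("s0.pkl","rb"))
for n,lo,hi in(("blue",(105,140,60),(130,255,255)),("green",(45,100,60),(80,255,255)),("orange",(8,170,120),(22,255,255))):
    for im in(d0["top"],t):
        q=blobs(im,lo,hi,(90,170,145,260),15)
        if q: W=cast(im,q[0][1],77 if n=="blue" else 74)[:2]; print(n,q[0][0],q[0][1],W,(W-P)@u,(W-P)@v)
r=blobs(s,(0,130,80),(8,255,255),(205,165,235,195),4)+blobs(s,(172,130,80),(180,255,255),(205,165,235,195),4)
print("post",[x[1] for x in r])
g=cv2.absdiff(d0["top"]["frame"],t["frame"]).max(2)
n,l,st,c=cv2.connectedComponentsWithStats((g>60).astype(np.uint8))
print([(st[i].tolist()) for i in range(1,n) if st[i,4]>15]); print(sense()["tool_pos"])
E
```

```text
blue 227 [119.3 215.6] [517.7 311. ] -0.443577883752616 -17.69926080339089
blue 244 [114.  213.9] [521.6 323.6] -0.1791354299548518 -4.497819995573379
green 204 [120.3 191.4] [576.1 311.7] 55.54617318660095 -0.8171824270637308
green 205 [120.3 191.4] [576.  311.7] 55.44733556882806 -0.8828332660732429
orange 200 [105.1 236.7] [467.6 343.1] -57.4854731705808 -0.744156599909045
orange 202 [105.1 236.7] [467.6 343.1] -57.48194771039039 -0.741248827107843
post [array([219. , 180.2])]
[[224, 135, 44, 48, 761], [105, 204, 11, 17, 110], [117, 208, 11, 17, 112], [115, 246, 72, 138, 3106], [116, 253, 3, 12, 16], [36, 278, 82, 106, 2416], [103, 279, 7, 7, 22], [34, 291, 3, 19, 21], [30, 308, 17, 19, 134], [122, 319, 8, 4, 19], [110, 324, 12, 5, 18], [92, 330, 13, 7, 25], [0, 338, 4, 7, 17], [154, 353, 6, 6, 18], [54, 357, 11, 15, 53], [60, 370, 4, 7, 17]]
[369.7 216.7 297. ]
```

View pics/final.png

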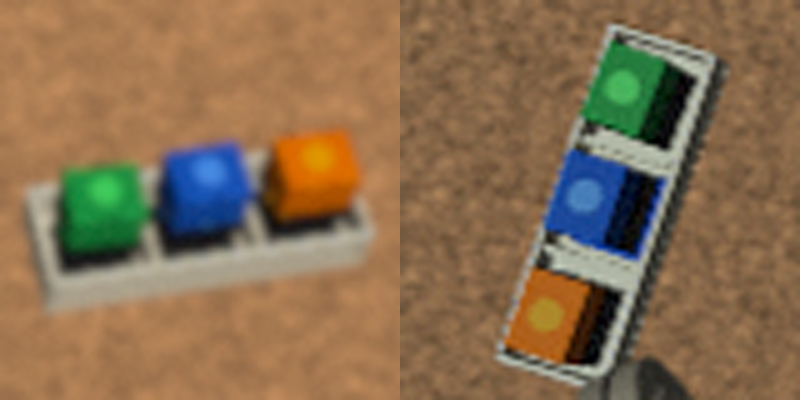

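The final view shows blue upright and centred between green and amber, at (205,185) in the left crop. The spares have not moved and the shutter post has stayed at its stop, so I'm handing in.

```bash
python3 -c "
from bench import r
print(r.hand_in())"
```

```text
the job is handed in; nothing more can be done
None
```

The shutter is swung fully aside to its stop, and the blue filter was pressed in, sprang out, was drawn out and now stands upright on the blue pad, released. To stand it upright I turned it in the gripper by dragging its foot on the table and pushing it against the case's end wall. The two spare cartridges did not move, and the job is handed in at about 23.5 s (the judge's result is not shown).

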